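# Press the glued drawer knobs

### The arm

A 6-joint arm with a two-finger parallel gripper is mounted at the origin on the work surface. World frame = base frame: x ahead of the robot, y to its left, z up, the work surface at z = 0. Lengths are in m, angles in rad, forces in N, time in s.
With the tool pointing down it reaches from about 0.25 to 0.725 m from the base axis. Payload 4 kg.
Tool frame: the origin (TCP) lies on the centre line of the jaws, within the pads' length; the fingertips stand 17 mm ahead of it and the grasp point (between the pads) lies 2 mm behind it; z points along the fingers, y is the line along which they close (so a half turn about z gives the same grasp; the last joint's range is limited). The gripper opens to 85 mm and grips with 20 to 120 N. Pads are 22 mm wide; open, the fingers measure 114 mm over their backs; the gripper's body (76 mm by 85 mm) begins 54 mm behind the grasp point. The pads swing forward as they close: fully open they stand 13 mm farther back than shut.
Start: joints at [0, 0.241, 0.005, 1.335, 0, 1.571], TCP at [0.5, -0, 0.248] pointing down, gripper open.
Joint ranges: [-2.72, 2.72], [-1.05, 1.87], [-1.09, 1.28], [-1.99, 2.15], [-1.42, 1.44], [-3.14, 3.14]. Speed limits (rad/s): [2.79, 2.79, 3.14, 3.14, 3.14, 3.14].

### API

Orientations are given as a unit quaternion [x, y, z, w].
In Python, from workcell import bot, camera, get_calibration gives the robot as it stands.
- The arm moves only by the tool apply_moves, never from a script. Its argument "steps" is a list of rows, each a list of 3 entries, a list of its own where there are three numbers: the shift along the tool's x, y, z as a fraction of full scale, then the turn, a rotation vector about the tool's x, y, z as a fraction of full scale, then the opening, from 0 (shut) to 1 (fully open). A call has exactly 8 rows; each row shifts and turns the commanded pose from where the row before left it, along the tool's axes as they then stand; what a row does not reach is not made up. Full scale, the value 1, is 20 cm for a shift and pi rad for a turn. A row lasts 1/12 s, in which the tool goes at most 41.7 mm and 7.16 degrees, less where a joint would pass 70% of its speed; a pose out of reach is approached as far as the arm can. A call with a number of a shift or a turn outside -1 to 1 is refused whole. A call with a gripper value outside its range is refused whole. The fingers move at their own pace and stop on an object; the grip force is fixed at half the most. Time passes only in rows, so rows that do not move let the fingers close, or fill a call up. It gives the time, the measured TCP pose, the force, the opening and the grip force at its end, in the units of the state.
- bot.get_obs(): the state, without advancing time (a new reading comes with each control period).
- camera(name): name is "scene" or "side" or "wrist"; returns (picture, depth): 400x640x3 uint8, red, green, blue; 400x640 float32, m along the optical axis (not along the pixel's ray), 0 where there is no reading.
- get_calibration(name): a dict with "fov_y" (degrees; the focal length in pixels is half the picture's height over the tangent of half this angle, whatever the lens; pixels are square), "cx", "cy" (the principal point, pixels), "rvec" (rotation vector, rad) and "tvec" (3), from world to camera coordinates, as OpenCV has them. Camera axes: x right, y down, z forward; pixel columns grow to the right and rows downward; lengths in m; the calibration is good to about 2 mm. A picture is of the moment at which its call begins: read the wrist's pose just before it. get_calibration takes no time and is no camera call; for the wrist camera it gives the pose at the moment of the call.
- bot.job_done(): hands the job in; it is judged then, once.
The state is a dict: "clock": time; "joint_pos": joint angles; "joint_vel": joint speeds; "tau": joint torques, N m; "eef_pos": TCP position; "tool_rot": TCP orientation; "ft_force": force on the tool from outside, world axes, zero at the start; "ft_torque": the same for the moment, N m; "grip_width": finger opening in m; "grasp_force": force on a finger pad.
Only numpy, scipy, OpenCV 4.12 (cv2) and the standard library are available. Lean on these libraries where they do the work, as an engineer would, in place of code of your own. Each camera call takes 0.05 s, during which the arm holds its last target. There are 200 camera calls.

### The job

Press the glued drawer knobs: pull the press's loading tray out to its stop, stand all the knobs from the cork board upright on the tray floor, push the tray fully home and only then push the yellow pedal right down to its stop and let it come up again. Then pull the tray out to its stop once more, stand all the knobs upright, side by side on the floor of the wooden box, and push the empty tray fully home. Never work the pedal with the tray open, and leave everything else on the bench where it is.

Things in the scene. Friction and masses are not known exactly. Their poses are not given: they have to be found in the camera images.
- knob1: glued drawer knob standing upright: a brass disc 46 mm across and 10 mm thick with a cylindrical beech grip 26 mm across on top of it, 44 mm tall in all, 140 g; two or three of these knobs are there (None: absent). Origin: centre of its underside, z up. It starts on the cork board.
- knob2: glued drawer knob standing upright: a brass disc 46 mm across and 10 mm thick with a cylindrical beech grip 26 mm across on top of it, 44 mm tall in all, 140 g; two or three of these knobs are there (None: absent). Origin: centre of its underside, z up. It starts on the cork board.
- knob3: glued drawer knob standing upright: a brass disc 46 mm across and 10 mm thick with a cylindrical beech grip 26 mm across on top of it, 44 mm tall in all, 140 g; two or three of these knobs are there (None: absent). Origin: centre of its underside, z up. It starts on the cork board.
- press_tray (a joint): loading tray of the green bench press, in m: 0 = pushed fully home, 0.17 = pulled out to its stop. It slides out of the press's front, along the press's own -x (roughly towards the robot), with about 1.5 N of friction, and stays where it is left.
- press_pedal (a joint): yellow pedal of the press, in rad: 0 = up, 0.24 = down at its stop. A spring returns it; about 8 N on the tread holds it right down.
- press: green bench press, fixed to the bench. Origin: on the bench, below the middle of its front face; x points into the press (away from the robot), y to the pedal's side, z up. The housing is 200 mm deep, 236 mm wide (y from -118 to 118 mm) and 100 mm tall, open in front between z = 10 and 74 mm; a steel crosshead (y within 95 mm) rises 180 mm high over x = 90 to 140 mm.
- tray_in (a point): centre of the tray's inner floor (17 mm above the bench), moves with the tray, axes as the press. Inside, the tray is 135 mm long (x) and 190 mm wide (y), with walls 15 mm high above the floor. When the tray is out to its stop the whole inside lies clear in front of the press, its back wall's inner face 35 mm in front of the front face.
- tray_handle (a point): middle of the tray's red handle bar: a round bar 12 mm thick and 120 mm long, along the press's y, level, 68 mm above the bench, 45 mm in front of the tray's front wall and 53 mm in front of the press's face when the tray is home; carried at its ends (y = +-56 mm) by two struts; free space below and behind it.
- pedal_tread (a point): point on top of the pedal's black rubber pad where to press, moves with the pedal. The pedal is 80 mm wide (y) and 140 mm long, hinged at its far end about the press's y axis at x = 80, y = 170, z = 22 mm in the press's frame; this point is 115 mm from the hinge, 61 mm above the bench when up; it is 28 mm lower, near 33 mm, with the pedal at its stop. 25 mm of pedal lie in front of it.
- board: cork board, 200 x 200 x 3 mm, fixed flat on the bench, to the left or right of the press; the knobs start on it. Origin: centre of its underside.
- box: open wooden box for the pressed knobs, 180 x 180 mm, 28 mm tall, walls and floor 5 mm thick, fixed, on the other side of the press from the board. Origin: centre of its underside.
- box_in (a point): centre of the wooden box's inner floor, 5 mm above the bench, axes along the box's sides (inside 170 x 170 mm).
- glue: white glue bottle with a red cap, 60 mm across, 170 mm tall; origin at its foot. Leave alone.
- tape: roll of lime-green tape lying flat, 90 mm across, 45 mm tall; origin at its foot. Leave alone.
- driver: orange screwdriver, 140 mm long, lying on the bench; leave alone.
- stain: amber jar with a blue cap, 60 mm across, 85 mm tall; origin at its foot. Leave alone.
There are look-alikes about, which are no part of the job. What is shaped like the knob2 but purple or turquoise is not meant.

How it is judged:
By the outcome, as a careful person would: the job done as asked, in the order asked, and still so for the second after the job is handed in, with the robot touching nothing.
Of knob1, knob2, knob3 only 2 to 3 are there at a start; the rules pass over those that are not, and their reading is None.
At some moment in a run one of knob1, knob2, knob3 may be knocked a few centimetres aside while the robot is not near it.
It also fails if it takes over 210 s, if anything falls off the work surface, if the arm or the gripper's body presses on something with over 40 N, if the wrist force passes 120 N, or if a joint passes its speed limit or range.

## Working session

There is one attempt and no reset: what is moved stays moved. The work goes in short steps, Python scripts to look and compute and a tool call to move; the robot and the scene stay as the last step left them, time stands still between calls to the robot, and variables do not carry over. Pictures are saved under pics/ and viewed, at most 14 in all, crops included, and the job is handed in when it is done.

Besides the shell and the picture viewer there is one more tool, called after "Request:" as name(argument=value, ...), one argument or row to a line, values as JSON. apply_moves: Moves the arm, as the interface text tells. Its arguments: {"type":"object","properties":{"steps":{"type":"array"}},"required":["steps"]}

```bash
mkdir -p pics; ls; cat > h.py <<'E'
import numpy as np, cv2
from workcell import bot, camera, get_calibration
from scipy.spatial.transform import Rotation as R
def snap(n):
    c=get_calibration(n); p,d=camera(n); return p,d,c
def f(c): return 200/np.tan(np.radians(c["fov_y"])/2)
def save(name,p): cv2.imwrite("pics/"+name,cv2.cvtColor(p,cv2.COLOR_RGB2BGR))
def pix2w(u,v,c,depth=None,z=None):
    Rm=cv2.Rodrigues(np.array(c["rvec"],float))[0]; t=np.array(c["tvec"],float).ravel()
    r=np.array([(u-c["cx"])/f(c),(v-c["cy"])/f(c),1.0])
    o=-Rm.T@t; w=Rm.T@r
    s=depth if depth is not None else (z-o[2])/w[2]
    return o+s*w
def w2pix(P,c):
    Rm=cv2.Rodrigues(np.array(c["rvec"],float))[0]; q=Rm@np.array(P)+np.array(c["tvec"],float).ravel()
    return q[:2]/q[2]*f(c)+[c["cx"],c["cy"]]
E
python3 - <<'E'
from h import *
for n in("scene","side"):
    p,d,c=snap(n); save(n+"0.png",p); np.savez(n+"0.npz",p=p,d=d); print(n,c)
print(bot.get_obs())
E
```

```text
pics
scene {'fov_y': 55.48072011047056, 'cx': 319.8757191931408, 'cy': 201.22413814680132, 'rvec': array([ 1.39229709,  2.11066726, -0.89915515]), 'tvec': array([ 0.16696819, -0.30885406,  1.45819013])}
side {'fov_y': 44.06282177518474, 'cx': 316.48725122947593, 'cy': 200.76931936215604, 'rvec': array([ 2.08049344, -0.19714843,  0.10596509]), 'tvec': array([-0.52181581,  0.1652919 ,  1.1739659 ])}
{'clock': 0.1, 'joint_pos': array([ 1.19077597e-05,  2.41353846e-01,  3.87647013e-03,  1.33519356e+00,
       -2.99930941e-06,  1.57075571e+00]), 'joint_vel': array([-0.00037033, -0.0010663 ,  0.00250137, -0.0013043 , -0.00037812,
       -0.00244878]), 'tau': array([-3.57412864e-04, -3.73140085e+01,  2.53010201e+01,  1.07858295e-02,
        2.43542411e-05, -2.54672034e-05]), 'eef_pos': array([4.99477142e-01, 5.08835162e-06, 2.47500534e-01]), 'tool_rot': array([ 7.07087901e-01,  7.07125040e-01, -6.63826375e-04, -6.61724569e-04]), 'ft_force': array([-0.31748357,  0.50542531, -0.50846244]), 'ft_torque': array([0.03828219, 0.01823136, 0.02445415]), 'grasp_force': 0.0, 'grip_width': 0.08551784951983611}
```

View pics/scene0.png

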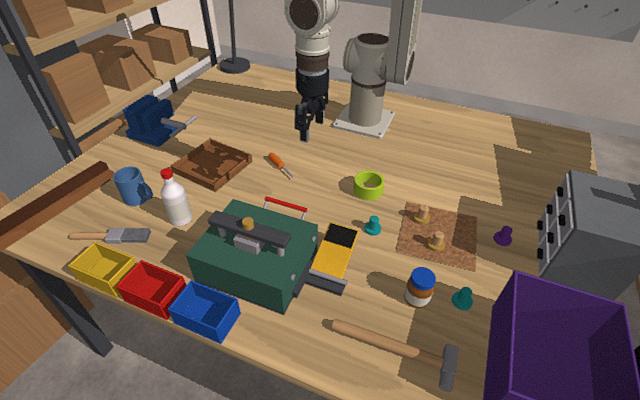

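View pics/side0.png

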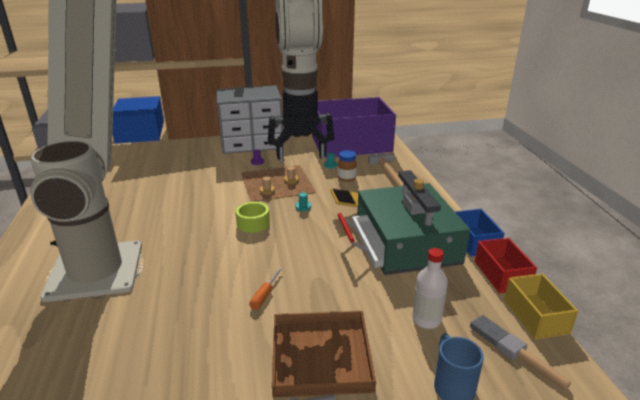

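Scene: two beech/brass knobs on the cork board, at (423,214) and (437,240). The turquoise ones at (374,226) and (462,298) and the purple one at (503,236) are look-alikes. Red handle runs (266,200)-(306,210), the black pedal pad is at (342,236), and the box is at (213,163). I'll confirm in an enlarged crop and measure.

```bash
python3 - <<'E'
from h import *
z=np.load("scene0.npz"); p,d=z["p"],z["d"]; c=get_calibration("scene")
crop=p[150:310,180:500]; save("c1.png",cv2.resize(crop,None,fx=2.5,fy=2.5,interpolation=cv2.INTER_CUBIC))
hsv=cv2.cvtColor(p,cv2.COLOR_RGB2HSV)
# all pixels to world
v,u=np.mgrid[0:400,0:640]; Rm=cv2.Rodrigues(c["rvec"])[0]
P=np.stack([(u-c["cx"])/f(c)*d,(v-c["cy"])/f(c)*d,d],-1)-c["tvec"]; W=P@Rm
np.save("W.npy",W)
def box(m,name):
    q=W[m&(d>0)]; print(name,len(q),np.percentile(q,[2,50,98],axis=0).round(3).tolist())
roi=lambda a,b,e,g:(u>=a)&(u<b)&(v>=e)&(v<g)
box(roi(255,312,192,218)&(hsv[...,1]>170)&((hsv[...,0]<6)|(hsv[...,0]>174)),"handle")
m=roi(255,312,192,218)&(hsv[...,1]>170)&((hsv[...,0]<6)|(hsv[...,0]>174))&(d>0)
q=W[m]; r=cv2.minAreaRect((q[:,:2]*1000).astype(np.float32)); print("hrect",r)
for nm,(a,b,e,g) in dict(k1=(410,435,200,224),k2=(425,450,226,252)).items():
    m=roi(a,b,e,g)&(d>0)&(W[...,2]>0.036)&(W[...,2]<.06); box(m,nm+"top")
m=roi(320,362,220,285)&(d>0)&(W[...,2]>.025)&(hsv[...,2]<60)
box(m,"pad")
# press top z~0.1
m=roi(185,325,195,310)&(abs(W[...,2]-.1)<.006); q=W[m]; r=cv2.minAreaRect((q[:,:2]*1000).astype(np.float32)); print("presstop",r,cv2.boxPoints(r).tolist())
m=roi(170,256,135,192)&(abs(W[...,2]-.028)<.004); q=W[m]; r=cv2.minAreaRect((q[:,:2]*1000).astype(np.float32)); print("box",r,cv2.boxPoints(r).tolist())
for n,uv in dict(glue=(170,175),tape=(369,180),driver=(280,165),stain=(423,275),tur=(373,220)).items(): print(n,W[uv[1],uv[0]].round(3))
E
```

```text
handle 155 [[0.596, -0.089, 0.068], [0.602, -0.029, 0.073], [0.606, 0.027, 0.077]]
hrect ((591.1222534179688, -49.43170928955078), (148.05203247070312, 63.2414665222168), 62.43063735961914)
k1top 71 [[0.428, 0.299, 0.037], [0.445, 0.311, 0.046], [0.452, 0.322, 0.05]]
k2top 85 [[0.511, 0.354, 0.037], [0.526, 0.366, 0.046], [0.535, 0.377, 0.049]]
pad 489 [[0.613, 0.106, 0.052], [0.636, 0.139, 0.06], [0.658, 0.173, 0.067]]
presstop ((763.1165161132812, -29.22454833984375), (203.81106567382812, 237.84780883789062), 1.0295934677124023) [[659.0905151367188, 87.84902954101562], [663.3643188476562, -149.96035766601562], [867.1425170898438, -146.29812622070312], [862.8687133789062, 91.51126098632812]]
box ((475.0438537597656, -359.58013916015625), (184.74563598632812, 181.81842041015625), 82.2426986694336) [[372.49835205078125, -438.83697509765625], [552.6529541015625, -463.3782958984375], [577.58935546875, -280.32330322265625], [397.43475341796875, -255.781982421875]]
glue [ 0.708 -0.292  0.163]
tape [0.344 0.129 0.011]
driver [ 0.398 -0.153  0.019]
stain [0.696 0.353 0.086]
tur [0.536 0.196 0.042]
```

View pics/c1.png

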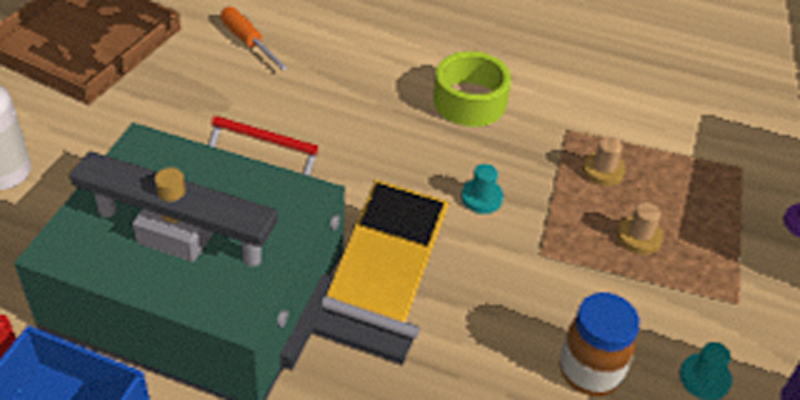

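The crop confirms two beech/brass knobs on the cork board, at scene pixels (423,214) and (437,240). The press front middle is about (0.661,-0.031) with yaw about 1°, and the handle is about (0.605,-0.031). I'll go above the handle and take a wrist look.

Request:
apply_moves(
  steps=[
    [[-0.05,0.13,0],[0,0,0],0.4],
    [[-0.05,0.13,0],[0,0,0],0.4],
    [[-0.055,0.13,0],[0,0,0],0.4],
    [[0,0.13,0],[0,0,0],0.4],
    [[0,0,0.12],[0,0,0],0.4],
    [[0,0,0.12],[0,0,0],0.4],
    [[0,0,0.11],[0,0,0],0.4],
    [[0,0,0],[0,0,0],0.4],
  ],
)

```text
clock: 0.77
eef_pos: [0.6006, -0.0309, 0.1722]
tool_rot: [0.707, 0.707, -0.004, -0.004]
ft_force: [-0.7, 0.9, -1.3]
grip_width: 0.0338
grasp_force: 0.0
```

```bash
cat >> h.py <<'E'
def cloud(n):
    p,d,c=snap(n); v,u=np.mgrid[0:400,0:640]; Rm=cv2.Rodrigues(np.array(c["rvec"],float))[0]
    P=np.stack([(u-c["cx"])/f(c)*d,(v-c["cy"])/f(c)*d,d],-1)-np.array(c["tvec"]).ravel()
    return p,d,P@Rm
def knobs(n="scene"):
    """beech grips: blobs of 36..75 mm height in tan colour; prints world xy"""
    p,d,W=cloud(n); return p,d,W
def delta(x,y,z):
    o=bot.get_obs(); r=R.from_quat(o["tool_rot"]); e=o["eef_pos"]
    print("t %.1f"%o["clock"],"tcp",e.round(4),"F",np.round(o["ft_force"],1),"w %.4f gf %.1f"%(o["grip_width"],o["grasp_force"]),
      "tooly",r.as_matrix()[:,1].round(3),"z",r.as_matrix()[:,2].round(3),"frac",(r.inv().apply(np.array([x,y,z])-e)/.2).round(3))
E
python3 - <<'E'
from h import *
p,d,W=cloud("wrist"); save("w1.png",p)
hsv=cv2.cvtColor(p,cv2.COLOR_RGB2HSV)
m=(hsv[...,1]>170)&((hsv[...,0]<6)|(hsv[...,0]>174))&(d>0)&(abs(W[...,2]-.071)<.006)
q=W[m]; print(len(q),np.percentile(q,[2,50,98],axis=0).round(3)); print(np.polyfit(q[:,1],q[:,0],1))
delta(np.median(q[:,0]),-.031,.066)
E
```

```text
2063 [[ 0.592 -0.089  0.07 ]
 [ 0.598 -0.025  0.073]
 [ 0.603  0.026  0.075]]
[-0.0190545   0.59729727]
t 0.8 tcp [ 0.6017 -0.0309  0.175 ] F [-0.2 -0.6  0.1] w 0.0345 gf 0.0 tooly [ 1.    -0.    -0.008] z [-0.008  0.    -1.   ] frac [-0.001 -0.016  0.545]
```

View pics/w1.png

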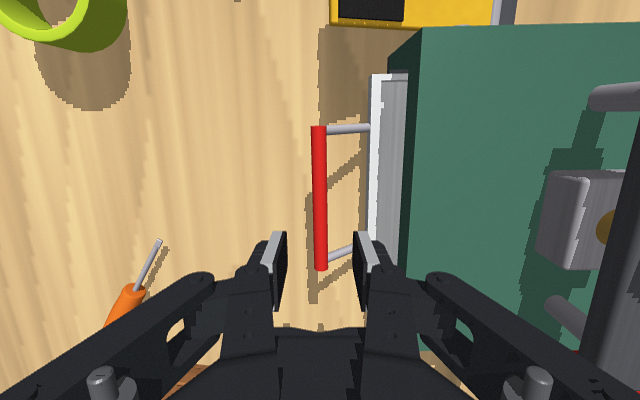

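The wrist view shows the red bar at columns 312-327, between the jaws. Its centre is about x=0.598. Going down and closing.

Request:
apply_moves(
  steps=[
    [[0,-0.02,0.13],[0,0,0],0.4],
    [[0,0,0.13],[0,0,0],0.4],
    [[0,0,0.13],[0,0,0],0.4],
    [[0,0,0.1],[0,0,0],0.4],
    [[0,0,0.06],[0,0,0],0.4],
    [[0,0,0],[0,0,0],0.4],
    [[0,0,0],[0,0,0],0],
    [[0,0,0],[0,0,0],0],
  ],
)

```text
clock: 1.48
eef_pos: [0.6012, -0.031, 0.0703]
tool_rot: [0.707, 0.707, 0.001, 0.001]
ft_force: [7.2, 0.2, 1.4]
grip_width: 0.0107
grasp_force: 22.8
```

Request:
apply_moves(
  steps=[
    [[0,0,0],[0,0,0],0],
    [[0,0,0],[0,0,0],0],
    [[0,0,0],[0,0,0],0],
    [[0,0,0],[0,0,0],0],
    [[0,0,0],[0,0,0],0],
    [[0,0,0],[0,0,0],0],
    [[0,0,0],[0,0,0],0],
    [[0,0,0],[0,0,0],0],
  ],
)

```text
clock: 2.15
eef_pos: [0.6013, -0.031, 0.0704]
tool_rot: [0.707, 0.707, 0.001, 0.001]
ft_force: [-1.1, -0.9, 6.7]
grip_width: 0.0097
grasp_force: 59.0
```

Request:
apply_moves(
  steps=[
    [[-0.002,-0.06,0],[0,0,0],0],
    [[-0.002,-0.12,0],[0,0,0],0],
    [[-0.002,-0.12,0],[0,0,0],0],
    [[-0.002,-0.12,0],[0,0,0],0],
    [[-0.002,-0.12,0],[0,0,0],0],
    [[-0.002,-0.12,0],[0,0,0],0],
    [[-0.002,-0.12,0],[0,0,0],0],
    [[-0.002,-0.05,0],[0,0,0],0],
  ],
)

```text
clock: 2.82
eef_pos: [0.44, -0.034, 0.0706]
tool_rot: [0.707, 0.707, 0.006, 0.006]
ft_force: [33.8, 2.3, -33.8]
grip_width: 0.0097
grasp_force: 59.6
```

Request:
apply_moves(
  steps=[
    [[0,-0.02,0],[0,0,0],0],
    [[0,-0.02,0],[0,0,0],0],
    [[0,0,0],[0,0,0],0],
    [[0,0,0],[0,0,0],0],
    [[0,0,0],[0,0,0],0],
    [[0,0,0],[0,0,0],0],
    [[0,0,0],[0,0,0],0],
    [[0,0,0],[0,0,0],0],
  ],
)

```text
clock: 3.48
eef_pos: [0.44, -0.034, 0.0706]
tool_rot: [0.707, 0.707, 0.01, 0.009]
ft_force: [29.7, 1.2, -26.8]
grip_width: 0.0094
grasp_force: 60.3
```

Request:
apply_moves(
  steps=[
    [[0,0,0],[0,0,0],0.3],
    [[0,0,0],[0,0,0],0.4],
    [[0,0,0],[0,0,0],0.4],
    [[0,0.04,0],[0,0,0],0.4],
    [[0,0,-0.12],[0,0,0],0.4],
    [[0,0,-0.15],[0,0,0],0.4],
    [[0,0,-0.15],[0,0,0],0.4],
    [[0,0,-0.15],[0,0,0],0.4],
  ],
)

```text
clock: 4.15
eef_pos: [0.4324, -0.0343, 0.183]
tool_rot: [0.707, 0.707, -0.001, -0.001]
ft_force: [0.2, -0.1, -0.8]
grip_width: 0.0345
grasp_force: 0.0
```

```bash
python3 - <<'E'
from h import *
delta(.5,0,.3)
p,d,W=cloud("wrist"); save("w2.png",p)
hsv=cv2.cvtColor(p,cv2.COLOR_RGB2HSV)
m=(hsv[...,1]>170)&((hsv[...,0]<6)|(hsv[...,0]>174))&(d>0)&(abs(W[...,2]-.071)<.008)
q=W[m]; print(len(q),np.percentile(q,[2,50,98],axis=0).round(3)); 
g=(hsv[...,0]>65)&(hsv[...,0]<90)&(hsv[...,1]>90)&(abs(W[...,2]-.1)<.004)&(d>0); print("press top minx",np.percentile(W[g],[1,5],axis=0).round(3))
E
```

```text
t 4.2 tcp [ 0.4324 -0.0343  0.183 ] F [ 0.2 -0.1 -0.8] w 0.0345 gf 0.0 tooly [ 1.    -0.    -0.004] z [-0.004 -0.    -1.   ] frac [ 0.171  0.336 -0.586]
1931 [[ 0.433 -0.091  0.07 ]
 [ 0.439 -0.029  0.073]
 [ 0.445  0.023  0.075]]
press top minx [[ 0.661 -0.147  0.096]
 [ 0.662 -0.143  0.097]]
```

View pics/w2.png

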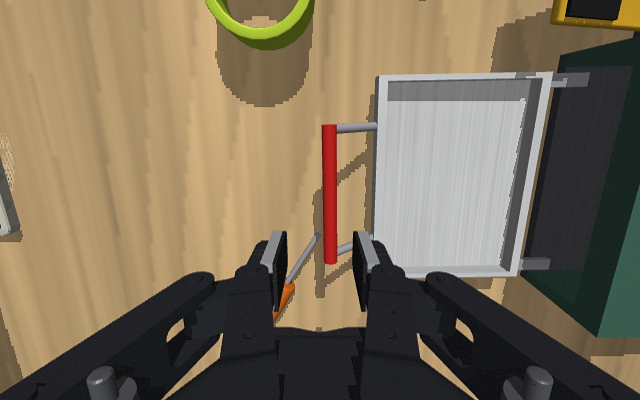

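The tray is at its stop: the bar is 222 mm in front of the face, against 223 expected. It had been about 1 cm ajar at the start, so home puts the bar near x=0.608. On to the knobs.

Request:
apply_moves(
  steps=[
    [[0.1,0.04,-0.12],[0,0,0],0.4],
    [[0.18,0.04,-0.1],[0,0,0],0.65],
    [[0.18,0.04,-0.1],[0,0,0],0.65],
    [[0.18,0.04,0],[0,0,0],0.65],
    [[0.18,0.04,0],[0,0,0],0.65],
    [[0.18,0.04,0],[0,0,0],0.65],
    [[0.18,0,0],[0,0,0],0.65],
    [[0.18,0,0],[0,0,0],0.65],
  ],
)

```text
clock: 4.87
eef_pos: [0.4812, 0.2385, 0.2452]
tool_rot: [0.707, 0.707, -0.001, -0.0]
ft_force: [0.4, 0.0, 0.4]
grip_width: 0.0553
grasp_force: 0.0
```

Request:
apply_moves(
  steps=[
    [[0.1,0,0],[0,0,0],0.65],
    [[0,0,0],[0,0,0],0.65],
    [[0,0,0],[0,0,0],0.65],
    [[0,0,0],[0,0,0],0.65],
    [[0,0,0],[0,0,0],0.65],
    [[0,0,0],[0,0,0],0.65],
    [[0,0,0],[0,0,0],0.65],
    [[0,0,0],[0,0,0],0.65],
  ],
)

```text
clock: 5.53
eef_pos: [0.4821, 0.2564, 0.2463]
tool_rot: [0.708, 0.707, 0.0, 0.0]
ft_force: [0.4, 0.3, 0.4]
grip_width: 0.0554
grasp_force: 0.0
```

```bash
cat >> h.py <<'E'
def find(n,base,name=None,hmin=.030,hmax=.052):
    """top faces of knob-like things standing on height base: centres (x,y), top z, colour"""
    p,d,W=cloud(n)
    if name: save(name,p)
    hsv=cv2.cvtColor(p,cv2.COLOR_RGB2HSV)
    H=W[...,2]-base
    m=((d>0)&(H>.038)&(H<hmax)&(hsv[...,2]>50)).astype(np.uint8)
    k,l,s,_=cv2.connectedComponentsWithStats(m)
    for i in range(1,k):
        if s[i,4]<40: continue
        q=W[l==i]; c=p[l==i].mean(0)
        a,b=np.percentile(q,3,axis=0),np.percentile(q,97,axis=0)
        if (b-a)[:2].max()<.045: print("px",s[i,:5],"mid",((a+b)/2).round(4),"size",(b-a).round(3),"rgb",c.round())
E
python3 - <<'E'
from h import *
delta(.445,.311,.036)
find("wrist",.003,"w3.png")
E
```

```text
t 5.5 tcp [0.4821 0.2564 0.2463] F [0.4 0.3 0.4] w 0.0554 gf 0.0 tooly [ 1.    -0.001  0.   ] z [ 0.  0. -1.] frac [ 0.272 -0.186  1.051]
px [345  58  25  27 520] mid [0.5187 0.3662 0.0467] size [0.022 0.022 0.004] rgb [196. 154. 109.]
px [268 114  24  24 452] mid [0.4373 0.3114 0.0468] size [0.022 0.022 0.004] rgb [198. 156. 110.]
px [350 214  22  20 337] mid [0.5289 0.1979 0.0437] size [0.022 0.021 0.004] rgb [ 37. 150. 147.]
```

Wrist depth finds the two beech tops at (0.437,0.311) and (0.519,0.366), z=0.047 as expected. The turquoise one is excluded. Picking the first.

Request:
apply_moves(
  steps=[
    [[0.1,-0.08,0.1],[0,0,0],0.65],
    [[0.1,-0.08,0.15],[0,0,0],0.65],
    [[0.075,-0.065,0.15],[0,0,0],0.65],
    [[0,0,0.15],[0,0,0],0.65],
    [[0,0,0.15],[0,0,0],0.65],
    [[0,0,0.15],[0,0,0],0.65],
    [[0,0,0.12],[0,0,0],0.65],
    [[0,0,0.06],[0,0,0],0.65],
  ],
)

```text
clock: 6.25
eef_pos: [0.435, 0.3108, 0.0367]
tool_rot: [0.707, 0.707, -0.003, -0.0]
ft_force: [-0.0, 0.1, 0.3]
grip_width: 0.0558
grasp_force: 0.0
```

Request:
apply_moves(
  steps=[
    [[0,0,0.02],[0,0,0],0.65],
    [[0,0,0],[0,0,0],0.65],
    [[0,0,0],[0,0,0],0],
    [[0,0,0],[0,0,0],0],
    [[0,0,0],[0,0,0],0],
    [[0,0,0],[0,0,0],0],
    [[0,0,0],[0,0,0],0],
    [[0,0,0],[0,0,0],0],
  ],
)

```text
clock: 6.92
eef_pos: [0.4382, 0.3131, 0.0378]
tool_rot: [0.707, 0.707, 0.002, 0.0]
ft_force: [0.8, -0.4, 8.0]
grip_width: 0.0243
grasp_force: 59.4
```

Request:
apply_moves(
  steps=[
    [[0,0,-0.1],[0,0,0],0],
    [[0,0,-0.18],[0,0,0],0],
    [[-0.08,0,-0.18],[0,0,0],0],
    [[-0.18,0.05,-0.14],[0,0,0],0],
    [[-0.19,0.11,0],[0,0,0],0],
    [[-0.19,0.11,0],[0,0,0],0],
    [[-0.19,0.11,0],[0,0,0],0],
    [[-0.19,0.11,0],[0,0,0],0],
  ],
)

```text
clock: 7.58
eef_pos: [0.5297, 0.1184, 0.1535]
tool_rot: [0.707, 0.707, 0.0, 0.0]
ft_force: [0.4, 1.1, -1.8]
grip_width: 0.0241
grasp_force: 59.4
```

Request:
apply_moves(
  steps=[
    [[-0.19,0.11,0],[0,0,0],0],
    [[-0.19,0,0],[0,0,0],0],
    [[-0.19,0,0],[0,0,0],0],
    [[-0.19,0,0],[0,0,0],0],
    [[-0.1,0,0],[0,0,0],0],
    [[-0.06,0,0],[0,0,0],0],
    [[0,0,0],[0,0,0],0],
    [[0,0,0],[0,0,0],0],
  ],
)

```text
clock: 8.25
eef_pos: [0.55, -0.0619, 0.1529]
tool_rot: [0.707, 0.707, 0.0, -0.0]
ft_force: [-0.8, 0.1, -1.3]
grip_width: 0.0243
grasp_force: 59.5
```

```bash
python3 - <<'E'
from h import *
delta(.558,-.075,.053)
E
```

```text
t 8.2 tcp [ 0.55   -0.0619  0.1529] F [-0.8  0.1 -1.3] w 0.0243 gf 59.5 tooly [ 1.    -0.001 -0.   ] z [-0.     0.001 -1.   ] frac [-0.066  0.04   0.499]
```

Request:
apply_moves(
  steps=[
    [[-0.066,0.04,0.05],[0,0,0],0],
    [[0,0,0.12],[0,0,0],0],
    [[0,0,0.12],[0,0,0],0],
    [[0,0,0.1],[0,0,0],0],
    [[0,0,0.06],[0,0,0],0],
    [[0,0,0.04],[0,0,0],0],
    [[0,0,0.01],[0,0,0],0],
    [[0,0,0],[0,0,0],0],
  ],
)

```text
clock: 8.92
eef_pos: [0.5584, -0.074, 0.053]
tool_rot: [0.706, 0.708, 0.0, -0.0]
ft_force: [0.8, 1.4, -1.7]
grip_width: 0.0239
grasp_force: 59.5
```

```bash
python3 - <<'E'
from h import *
delta(.558,-.075,.053)
E
```

```text
t 8.9 tcp [ 0.5584 -0.074   0.053 ] F [ 0.8  1.4 -1.7] w 0.0239 gf 59.5 tooly [ 1.     0.002 -0.   ] z [-0.  0. -1.] frac [-0.005 -0.002 -0.   ]
```

Request:
apply_moves(
  steps=[
    [[0,0,0.006],[0,0,0],0],
    [[0,0,0],[0,0,0],0.3],
    [[0,0,0],[0,0,0],0.55],
    [[0,0,0],[0,0,0],0.65],
    [[0,0,0],[0,0,0],0.65],
    [[0,0,-0.1],[0,0,0],0.65],
    [[0,0,-0.18],[0,0,0],0.65],
    [[0,0,-0.18],[0,0,0],0.65],
  ],
)

```text
clock: 9.58
eef_pos: [0.5568, -0.0753, 0.1437]
tool_rot: [0.707, 0.707, -0.001, -0.001]
ft_force: [0.7, 0.2, 1.1]
grip_width: 0.0555
grasp_force: 0.0
```

Request:
apply_moves(
  steps=[
    [[0,0,-0.18],[0,0,0],0.65],
    [[0.17,0,-0.18],[0,0,0],0.65],
    [[0.18,-0.02,-0.1],[0,0,0],0.65],
    [[0.18,-0.04,0],[0,0,0],0.65],
    [[0.18,-0.04,0],[0,0,0],0.65],
    [[0.18,-0.04,0],[0,0,0],0.65],
    [[0.18,-0.04,0],[0,0,0],0.65],
    [[0.18,-0.02,0],[0,0,0],0.65],
  ],
)

```text
clock: 10.25
eef_pos: [0.5172, 0.1707, 0.2308]
tool_rot: [0.707, 0.707, 0.0, 0.0]
ft_force: [1.2, 0.4, -0.4]
grip_width: 0.0554
grasp_force: 0.0
```

Request:
apply_moves(
  steps=[
    [[0.17,0,0],[0,0,0],0.65],
    [[0.17,0,0],[0,0,0],0.65],
    [[0.17,0,0],[0,0,0],0.65],
    [[0.1,0,0],[0,0,0],0.65],
    [[0,0,0],[0,0,0],0.65],
    [[0,0,0],[0,0,0],0.65],
    [[0,0,0],[0,0,0],0.65],
    [[0,0,0],[0,0,0],0.65],
  ],
)

```text
clock: 10.92
eef_pos: [0.5183, 0.2901, 0.2303]
tool_rot: [0.708, 0.707, -0.0, 0.0]
ft_force: [0.1, 0.2, -0.2]
grip_width: 0.0554
grasp_force: 0.0
```

```bash
python3 - <<'E'
from h import *
delta(.5187,.3662,.037)
find("wrist",.003,"w4.png")
print("tray"); find("scene",.017,"s4.png")
E
```

```text
t 10.9 tcp [0.5183 0.2901 0.2303] F [ 0.1  0.2 -0.2] w 0.0554 gf 0.0 tooly [ 1.    -0.002  0.   ] z [ 0. -0. -1.] frac [0.381 0.001 0.966]
px [462   0  29  23 529] mid [0.6636 0.4506 0.0437] size [0.022 0.016 0.004] rgb [24. 94. 92.]
px [310  91  25  27 522] mid [0.5194 0.3662 0.0467] size [0.022 0.022 0.004] rgb [202. 159. 112.]
px [320 246  22  20 342] mid [0.5296 0.1979 0.0435] size [0.022 0.022 0.004] rgb [ 37. 152. 149.]
px [179 268  34  18 238] mid [0.3686 0.1714 0.0439] size [0.035 0.019 0.005] rgb [177. 205.  53.]
px [431 268  32  18 359] mid [0.6688 0.1703 0.046 ] size [0.033 0.019 0.009] rgb [213. 166.  45.]
px [560 330  40  10 258] mid [0.8409 0.0913 0.0479] size [0.036 0.002 0.013] rgb [59. 94. 80.]
px [491 332  11   9  56] mid [0.7361 0.0894 0.0484] size [0.009 0.001 0.012] rgb [58. 95. 80.]
px [435 336  17   6  59] mid [0.6687 0.0879 0.0504] size [0.017 0.002 0.009] rgb [56. 90. 77.]
tray
px [127 123  17   7  57] mid [ 0.4504 -0.6752  0.0622] size [0.023 0.044 0.013] rgb [28. 46. 75.]
px [118 173  20   9  85] mid [ 0.6775 -0.499   0.062 ] size [0.041 0.03  0.013] rgb [ 67.  95. 128.]
px [273 190   9   8  54] mid [ 0.5608 -0.0763  0.0596] size [0.022 0.021 0.007] rgb [180. 139.  99.]
px [164 200  24  14  94] mid [ 0.716  -0.2964  0.0618] size [0.044 0.043 0.012] rgb [171. 163. 151.]
```

Knob 1 stands in the tray, and knob 2 is still at (0.519,0.366). Picking it.

Request:
apply_moves(
  steps=[
    [[0.1,0,0.05],[0,0,0],0.65],
    [[0.14,0.005,0.1],[0,0,0],0.65],
    [[0.14,0,0.15],[0,0,0],0.65],
    [[0,0,0.15],[0,0,0],0.65],
    [[0,0,0.15],[0,0,0],0.65],
    [[0,0,0.15],[0,0,0],0.65],
    [[0,0,0.12],[0,0,0],0.65],
    [[0,0,0.08],[0,0,0],0.65],
  ],
)

```text
clock: 11.68
eef_pos: [0.5181, 0.3653, 0.037]
tool_rot: [0.708, 0.707, -0.002, -0.0]
ft_force: [-0.1, -0.3, -0.1]
grip_width: 0.0559
grasp_force: 0.0
```

Request:
apply_moves(
  steps=[
    [[0,0,0.01],[0,0,0],0.65],
    [[0,0,0],[0,0,0],0.65],
    [[0,0,0],[0,0,0],0],
    [[0,0,0],[0,0,0],0],
    [[0,0,0],[0,0,0],0],
    [[0,0,0],[0,0,0],0],
    [[0,0,0],[0,0,0],0],
    [[0,0,0],[0,0,0],0],
  ],
)

```text
clock: 12.35
eef_pos: [0.5208, 0.3681, 0.0406]
tool_rot: [0.707, 0.707, 0.002, 0.001]
ft_force: [0.5, -0.8, 5.9]
grip_width: 0.024
grasp_force: 59.7
```

```bash
python3 - <<'E'
from h import *
delta(.558,.007,.16)
E
```

```text
t 12.3 tcp [0.5208 0.3681 0.0406] F [ 0.5 -0.8  5.9] w 0.0240 gf 59.7 tooly [ 1.    -0.     0.004] z [ 0.004  0.002 -1.   ] frac [-1.804  0.189 -0.6  ]
```

Request:
apply_moves(
  steps=[
    [[0,0,-0.1],[0,0,0],0],
    [[0,0,-0.18],[0,0,0],0],
    [[-0.08,0,-0.18],[0,0,0],0],
    [[-0.17,0.02,-0.14],[0,0,0],0],
    [[-0.18,0.03,0],[0,0,0],0],
    [[-0.18,0.03,0],[0,0,0],0],
    [[-0.18,0.03,0],[0,0,0],0],
    [[-0.18,0.03,0],[0,0,0],0],
  ],
)

```text
clock: 13.02
eef_pos: [0.5467, 0.1739, 0.1569]
tool_rot: [0.707, 0.707, 0.0, 0.0]
ft_force: [1.0, -0.5, -2.2]
grip_width: 0.0235
grasp_force: 59.3
```

Request:
apply_moves(
  steps=[
    [[-0.18,0.03,0],[0,0,0],0],
    [[-0.18,0.02,0],[0,0,0],0],
    [[-0.18,0,0],[0,0,0],0],
    [[-0.18,0,0],[0,0,0],0],
    [[-0.12,0,0],[0,0,0],0],
    [[0,0,0],[0,0,0],0],
    [[0,0,0],[0,0,0],0],
    [[0,0,0],[0,0,0],0],
  ],
)

```text
clock: 13.68
eef_pos: [0.5568, 0.0076, 0.1565]
tool_rot: [0.707, 0.707, 0.0, -0.0]
ft_force: [0.3, 0.1, -1.4]
grip_width: 0.0237
grasp_force: 59.3
```

```bash
python3 - <<'E'
from h import *
delta(.558,.007,.056)
E
```

```text
t 13.7 tcp [0.5568 0.0076 0.1565] F [ 0.3  0.1 -1.4] w 0.0237 gf 59.3 tooly [ 1. -0. -0.] z [-0.     0.001 -1.   ] frac [-0.003  0.006  0.503]
```

Request:
apply_moves(
  steps=[
    [[0,0,0.05],[0,0,0],0],
    [[0,0,0.12],[0,0,0],0],
    [[0,0,0.12],[0,0,0],0],
    [[0,0,0.1],[0,0,0],0],
    [[0,0,0.06],[0,0,0],0],
    [[0,0,0.04],[0,0,0],0],
    [[0,0,0.016],[0,0,0],0],
    [[0,0,0],[0,0,0],0],
  ],
)

```text
clock: 14.35
eef_pos: [0.5573, 0.0085, 0.0551]
tool_rot: [0.706, 0.708, 0.0, 0.0]
ft_force: [-0.2, 0.0, -1.9]
grip_width: 0.0239
grasp_force: 59.3
```

Request:
apply_moves(
  steps=[
    [[0,0,0],[0,0,0],0],
    [[0,0,0],[0,0,0],0.3],
    [[0,0,0],[0,0,0],0.55],
    [[0,0,0],[0,0,0],0.65],
    [[0,0,0],[0,0,0],0.65],
    [[0,0,-0.1],[0,0,0],0.65],
    [[0,0,-0.18],[0,0,0],0.65],
    [[0,0,-0.18],[0,0,0],0.65],
  ],
)

```text
clock: 15.02
eef_pos: [0.5556, 0.0071, 0.1471]
tool_rot: [0.707, 0.707, -0.001, -0.001]
ft_force: [0.5, -0.1, 0.1]
grip_width: 0.0556
grasp_force: 0.0
```

Request:
apply_moves(
  steps=[
    [[0,-0.05,-0.12],[0,0,0],0.4],
    [[-0.05,-0.12,0],[0,0,0],0.4],
    [[-0.05,-0.12,0],[0,0,0],0.4],
    [[-0.05,-0.12,0],[0,0,0],0.4],
    [[-0.05,-0.12,0],[0,0,0],0.4],
    [[0,-0.05,0],[0,0,0],0.4],
    [[0,0,0],[0,0,0],0.4],
    [[0,0,0],[0,0,0],0.4],
  ],
)

```text
clock: 15.68
eef_pos: [0.4418, -0.0326, 0.1719]
tool_rot: [0.707, 0.707, 0.001, 0.001]
ft_force: [-0.2, 0.7, -0.7]
grip_width: 0.0342
grasp_force: 0.0
```

```bash
python3 - <<'E'
from h import *
delta(.439,-.034,.068)
find("wrist",.017,"w5.png")
p,d,W=cloud("wrist")
hsv=cv2.cvtColor(p,cv2.COLOR_RGB2HSV)
m=(hsv[...,1]>170)&((hsv[...,0]<6)|(hsv[...,0]>174))&(d>0)&(abs(W[...,2]-.071)<.008)
q=W[m]; print(len(q),np.percentile(q,[2,50,98],axis=0).round(3)); 
find("scene",.003,"s5.png")
E
```

```text
t 15.7 tcp [ 0.4418 -0.0326  0.1719] F [-0.2  0.7 -0.7] w 0.0342 gf 0.0 tooly [ 1.    -0.     0.002] z [ 0.002  0.    -1.   ] frac [-0.007 -0.015  0.52 ]
px [546   0  48  24 588] mid [0.6202 0.1051 0.0603] size [0.033 0.013 0.009] rgb [125.  96.  24.]
px [326 126  13  11 105] mid [0.4505 0.0219 0.0587] size [0.008 0.007 0.007] rgb [131. 128. 132.]
px [444 134  35  33 842] mid [0.5546 0.0068 0.0594] size [0.022 0.022 0.006] rgb [181. 142. 101.]
px [438 230  31  29 682] mid [ 0.5582 -0.0758  0.0591] size [0.022 0.022 0.007] rgb [182. 143. 101.]
px [328 253  10  11  69] mid [ 0.4527 -0.0894  0.0588] size [0.007 0.006 0.007] rgb [144. 140. 145.]
2057 [[ 0.435 -0.092  0.07 ]
 [ 0.441 -0.029  0.073]
 [ 0.447  0.023  0.075]]
px [129 127  16   7  56] mid [ 0.4501 -0.674   0.048 ] size [0.025 0.042 0.014] rgb [23. 43. 72.]
px [166 203  23  14  86] mid [ 0.7157 -0.294   0.0479] size [0.044 0.039 0.013] rgb [172. 164. 152.]
px [369 216  10   7  54] mid [0.5332 0.1967 0.0443] size [0.023 0.021 0.005] rgb [ 31. 127. 124.]
px [502 226  10   8  56] mid [0.4287 0.528  0.0443] size [0.022 0.021 0.005] rgb [57. 26. 74.]
px [461 287  11  10  88] mid [0.668  0.4533 0.044 ] size [0.021 0.021 0.005] rgb [19. 79. 77.]
```

View pics/s5.png

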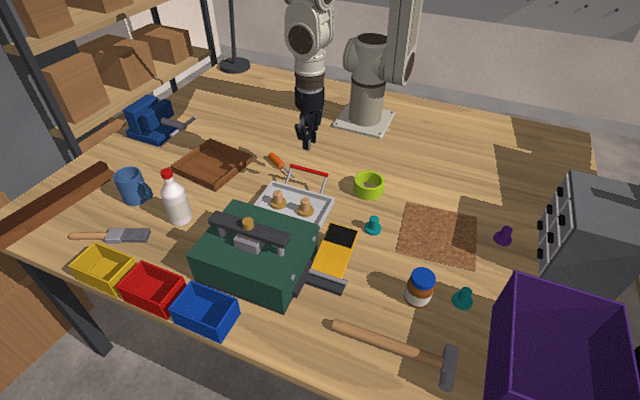

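The scene shows both knobs upright in the open tray at (278,198) and (305,207), and the cork board empty. Gripping the handle and pushing it home gently.

Request:
apply_moves(
  steps=[
    [[-0.007,-0.005,0.12],[0,0,0],0.4],
    [[0,0,0.12],[0,0,0],0.4],
    [[0,0,0.12],[0,0,0],0.4],
    [[0,0,0.1],[0,0,0],0.4],
    [[0,0,0.05],[0,0,0],0.4],
    [[0,0,0],[0,0,0],0.4],
    [[0,0,0],[0,0,0],0.15],
    [[0,0,0],[0,0,0],0],
  ],
)

```text
clock: 16.5
eef_pos: [0.4415, -0.034, 0.0699]
tool_rot: [0.707, 0.707, 0.001, 0.001]
ft_force: [-8.6, 0.1, 4.1]
grip_width: 0.0111
grasp_force: 22.6
```

Request:
apply_moves(
  steps=[
    [[0,0,0],[0,0,0],0],
    [[0,0,0],[0,0,0],0],
    [[0,0,0],[0,0,0],0],
    [[0,0.02,0],[0,0,0],0],
    [[0.001,0.04,0],[0,0,0],0],
    [[0.001,0.06,0],[0,0,0],0],
    [[0.001,0.06,0],[0,0,0],0],
    [[0.001,0.06,0],[0,0,0],0],
  ],
)

```text
clock: 17.17
eef_pos: [0.4884, -0.0331, 0.07]
tool_rot: [0.707, 0.707, 0.0, -0.0]
ft_force: [-2.1, 0.5, 4.9]
grip_width: 0.0094
grasp_force: 59.4
```

Request:
apply_moves(
  steps=[
    [[0.001,0.08,0],[0,0,0],0],
    [[0.002,0.08,0],[0,0,0],0],
    [[0.001,0.08,0],[0,0,0],0],
    [[0.001,0.08,0],[0,0,0],0],
    [[0.001,0.08,0],[0,0,0],0],
    [[0.001,0.08,0],[0,0,0],0],
    [[0.001,0.06,0],[0,0,0],0],
    [[0,0.04,0],[0,0,0],0],
  ],
)

```text
clock: 17.83
eef_pos: [0.6056, -0.031, 0.07]
tool_rot: [0.707, 0.707, 0.001, 0.0]
ft_force: [-2.4, 2.4, 6.1]
grip_width: 0.0099
grasp_force: 59.5
```

Request:
apply_moves(
  steps=[
    [[0,0.02,0],[0,0,0],0],
    [[0,0.02,0],[0,0,0],0],
    [[0,0.02,0],[0,0,0],0],
    [[0,0.01,0],[0,0,0],0],
    [[0,0,0],[0,0,0],0],
    [[0,0,0],[0,0,0],0],
    [[0,0,0],[0,0,0],0],
    [[0,0,0],[0,0,0],0],
  ],
)

```text
clock: 18.5
eef_pos: [0.6106, -0.0309, 0.0699]
tool_rot: [0.707, 0.707, -0.004, -0.005]
ft_force: [-19.2, 4.3, 18.7]
grip_width: 0.0099
grasp_force: 61.1
```

The tray is at its home stop (19 N, bar x=0.611). Release, rise, shut the fingers and verify.

Request:
apply_moves(
  steps=[
    [[0,-0.03,0],[0,0,0],0.1],
    [[0,0,0],[0,0,0],0.3],
    [[0,0,0],[0,0,0],0.35],
    [[0,0,0],[0,0,0],0.35],
    [[0,0,-0.1],[0,0,0],0.35],
    [[0,0,-0.15],[0,0,0],0.35],
    [[0,0,-0.15],[0,0,0],0.35],
    [[0,0,-0.15],[0,0,0],0],
  ],
)

```text
clock: 19.17
eef_pos: [0.612, -0.0323, 0.1798]
tool_rot: [0.707, 0.707, -0.001, -0.0]
ft_force: [0.8, 0.2, 0.4]
grip_width: 0.0185
grasp_force: 0.0
```

Request:
apply_moves(
  steps=[
    [[0,-0.1,0],[0,0,0],0],
    [[0,-0.1,0],[0,0,0],0],
    [[0,0,0],[0,0,0],0],
    [[0,0,0],[0,0,0],0],
    [[0,0,0],[0,0,0],0],
    [[0,0,0],[0,0,0],0],
    [[0,0,0],[0,0,0],0],
    [[0,0,0],[0,0,0],0],
  ],
)

```text
clock: 19.83
eef_pos: [0.5725, -0.0318, 0.1789]
tool_rot: [0.707, 0.707, -0.0, -0.0]
ft_force: [-0.1, -1.0, -0.1]
grip_width: 0.0002
grasp_force: 0.0
```

```bash
python3 - <<'E'
from h import *
delta(.628,.142,.1)
p,d,W=cloud("wrist"); save("w6.png",p)
hsv=cv2.cvtColor(p,cv2.COLOR_RGB2HSV)
m=(hsv[...,1]>170)&((hsv[...,0]<6)|(hsv[...,0]>174))&(d>0)&(abs(W[...,2]-.071)<.008)
q=W[m]; print(len(q),np.percentile(q,[2,50,98],axis=0).round(3))
m=(d>0)&(hsv[...,2]<50)&(W[...,2]>.045)&(W[...,2]<.072)&(W[...,1]>.09)&(W[...,1]<.2)
q=W[m]; print("pad",len(q),np.percentile(q,[2,50,98],axis=0).round(3) if len(q) else "")
E
```

```text
t 19.8 tcp [ 0.5725 -0.0318  0.1789] F [-0.1 -1.  -0.1] w 0.0002 gf 0.0 tooly [ 1. -0. -0.] z [-0. -0. -1.] frac [0.869 0.278 0.394]
1991 [[ 0.602 -0.088  0.07 ]
 [ 0.607 -0.025  0.073]
 [ 0.614  0.027  0.075]]
pad 1293 [[0.611 0.103 0.053]
 [0.635 0.109 0.06 ]
 [0.658 0.117 0.066]]
```

View pics/w6.png

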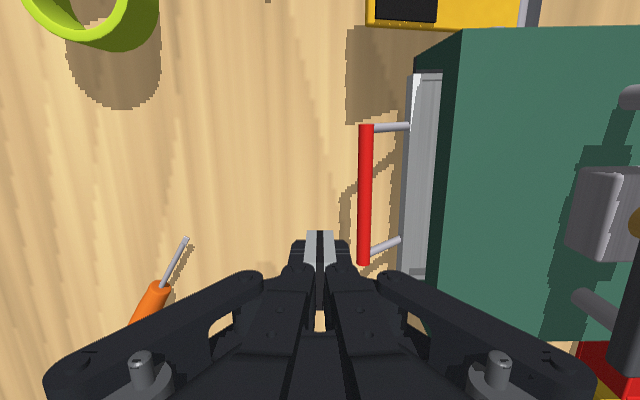

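The wrist view shows the tray front inside the housing and the bar at 0.608, exactly 53 mm in front of the face, so the tray is home. Moving over the pedal pad.

Request:
apply_moves(
  steps=[
    [[0.14,0.04,0],[0,0,0],0],
    [[0.15,0.06,0],[0,0,0],0],
    [[0.15,0.06,0],[0,0,0],0],
    [[0.15,0.06,0],[0,0,0],0],
    [[0.15,0.06,0],[0,0,0],0],
    [[0.13,0,0.08],[0,0,0],0],
    [[0,0,0.12],[0,0,0],0],
    [[0,0,0.12],[0,0,0],0],
  ],
)

```text
clock: 20.55
eef_pos: [0.629, 0.1449, 0.115]
tool_rot: [0.706, 0.708, 0.001, 0.001]
ft_force: [0.4, -0.4, -1.0]
grip_width: -0.0
grasp_force: 0.0
```

Request:
apply_moves(
  steps=[
    [[0,0,0.05],[0,0,0],0],
    [[0,0,0.03],[0,0,0],0],
    [[0,0,0.03],[0,0,0],0],
    [[0,0,0.03],[0,0,0],0],
    [[0,-0.005,0.04],[0,0,0],0],
    [[0,-0.005,0.04],[0,0,0],0],
    [[0,-0.005,0.04],[0,0,0],0],
    [[0,-0.005,0.03],[0,0,0],0],
  ],
)

```text
clock: 21.22
eef_pos: [0.624, 0.1421, 0.0573]
tool_rot: [0.707, 0.707, 0.0, 0.0]
ft_force: [-1.3, -0.8, 4.5]
grip_width: -0.0
grasp_force: 2.5
```

```bash
python3 - <<'E'
from h import *
delta(.624,.142,.050)
E
```

```text
t 21.2 tcp [0.624  0.1421 0.0573] F [-1.3 -0.8  4.5] w -0.0000 gf 2.5 tooly [ 1.    -0.     0.001] z [ 0.001  0.    -1.   ] frac [-0.     0.     0.036]
```

Request:
apply_moves(
  steps=[
    [[0,0,0.02],[0,0,0],0],
    [[0,0,0.02],[0,0,0],0],
    [[0,0,0.02],[0,0,0],0],
    [[0,0,0.01],[0,0,0],0],
    [[0,0,0],[0,0,0],0],
    [[0,0,0],[0,0,0],0],
    [[0,0,0],[0,0,0],0],
    [[0,0,0],[0,0,0],0],
  ],
)

```text
clock: 21.88
eef_pos: [0.6233, 0.1421, 0.0495]
tool_rot: [0.707, 0.707, 0.001, 0.0]
ft_force: [-15.4, -3.8, 33.1]
grip_width: 0.0
grasp_force: 16.3
```

The pedal is at its stop: 33 N with the fingertips at about 33 mm. Let it up, then go back to the handle.

Request:
apply_moves(
  steps=[
    [[0,0,-0.06],[0,0,0],0],
    [[0,0,-0.06],[0,0,0],0],
    [[0,0,-0.08],[0,0,0],0],
    [[0,0,-0.12],[0,0,0],0],
    [[0,0,-0.15],[0,0,0],0],
    [[0,0,-0.15],[0,0,0],0],
    [[0,0,-0.12],[0,0,0],0],
    [[0,0,0],[0,0,0],0],
  ],
)

```text
clock: 22.55
eef_pos: [0.6271, 0.143, 0.1975]
tool_rot: [0.707, 0.707, 0.005, 0.003]
ft_force: [1.0, 0.8, -0.1]
grip_width: -0.0001
grasp_force: 0.0
```

Request:
apply_moves(
  steps=[
    [[-0.14,-0.02,0],[0,0,0],0],
    [[-0.15,-0.02,0],[0,0,0],0],
    [[-0.15,-0.02,0],[0,0,0],0.4],
    [[-0.15,-0.02,0],[0,0,0],0.4],
    [[-0.15,0,0],[0,0,0],0.4],
    [[-0.13,0,0],[0,0,0],0.4],
    [[0,0,0],[0,0,0],0.4],
    [[0,0,0],[0,0,0],0.4],
  ],
)

```text
clock: 23.22
eef_pos: [0.6076, -0.0332, 0.1902]
tool_rot: [0.708, 0.706, -0.0, -0.001]
ft_force: [0.2, -1.1, 0.4]
grip_width: 0.0342
grasp_force: 0.0
```

```bash
python3 - <<'E'
from h import *
delta(.608,-.031,.066)
p,d,W=cloud("wrist")
hsv=cv2.cvtColor(p,cv2.COLOR_RGB2HSV)
m=(hsv[...,1]>170)&((hsv[...,0]<6)|(hsv[...,0]>174))&(d>0)&(abs(W[...,2]-.071)<.008)
q=W[m]; print(len(q),np.percentile(q,[2,50,98],axis=0).round(3))
p,d,W=cloud("scene"); hsv=cv2.cvtColor(p,cv2.COLOR_RGB2HSV)
m=np.zeros_like(d,bool); m[220:285,320:362]=1; m&=(d>0)&(W[...,2]>.025)&(hsv[...,2]<60); print("pad",np.percentile(W[m],[2,50,98],axis=0).round(3).tolist())
E
```

```text
t 23.2 tcp [ 0.6076 -0.0332  0.1902] F [ 0.2 -1.1  0.4] w 0.0342 gf 0.0 tooly [ 1.    -0.003 -0.001] z [-0.001  0.    -1.   ] frac [0.011 0.003 0.621]
1810 [[ 0.602 -0.088  0.07 ]
 [ 0.608 -0.026  0.073]
 [ 0.614  0.026  0.075]]
pad [[0.613, 0.106, 0.052], [0.636, 0.14, 0.06], [0.658, 0.173, 0.067]]
```

The pedal is back up, with the same pad reading as at the start. Gripping the handle and pulling the tray out gently.

Request:
apply_moves(
  steps=[
    [[0.01,0,0.13],[0,0,0],0.4],
    [[0,0,0.14],[0,0,0],0.4],
    [[0,0,0.14],[0,0,0],0.4],
    [[0,0,0.11],[0,0,0],0.4],
    [[0,0,0.07],[0,0,0],0.4],
    [[0,0,0.02],[0,0,0],0.4],
    [[0,0,0],[0,0,0],0.15],
    [[0,0,0],[0,0,0],0],
  ],
)

```text
clock: 23.98
eef_pos: [0.6087, -0.0287, 0.0698]
tool_rot: [0.707, 0.708, 0.0, 0.0]
ft_force: [-8.9, -0.6, -2.9]
grip_width: 0.011
grasp_force: 21.9
```

Request:
apply_moves(
  steps=[
    [[0,0,0],[0,0,0],0],
    [[0,0,0],[0,0,0],0],
    [[0,0,0],[0,0,0],0],
    [[0,-0.02,0],[0,0,0],0],
    [[-0.001,-0.04,0],[0,0,0],0],
    [[-0.001,-0.06,0],[0,0,0],0],
    [[-0.001,-0.06,0],[0,0,0],0],
    [[-0.001,-0.08,0],[0,0,0],0],
  ],
)

```text
clock: 24.65
eef_pos: [0.5568, -0.0297, 0.0699]
tool_rot: [0.707, 0.707, 0.002, 0.001]
ft_force: [2.4, 4.8, -4.1]
grip_width: 0.0102
grasp_force: 59.3
```

Request:
apply_moves(
  steps=[
    [[-0.001,-0.08,0],[0,0,0],0],
    [[-0.001,-0.08,0],[0,0,0],0],
    [[-0.002,-0.08,0],[0,0,0],0],
    [[-0.001,-0.08,0],[0,0,0],0],
    [[-0.001,-0.08,0],[0,0,0],0],
    [[-0.001,-0.08,0],[0,0,0],0],
    [[-0.001,-0.06,0],[0,0,0],0],
    [[0,-0.03,0],[0,0,0],0],
  ],
)

```text
clock: 25.32
eef_pos: [0.4403, -0.0319, 0.0698]
tool_rot: [0.707, 0.707, 0.0, -0.0]
ft_force: [0.7, 4.3, -5.9]
grip_width: 0.0097
grasp_force: 59.1
```

Request:
apply_moves(
  steps=[
    [[0,-0.02,0],[0,0,0],0],
    [[0,-0.02,0],[0,0,0],0],
    [[0,-0.02,0],[0,0,0],0],
    [[0,-0.01,0],[0,0,0],0],
    [[0,0,0],[0,0,0],0],
    [[0,0,0],[0,0,0],0],
    [[0,0,0],[0,0,0],0],
    [[0,0,0],[0,0,0],0],
  ],
)

```text
clock: 25.98
eef_pos: [0.44, -0.0319, 0.0701]
tool_rot: [0.707, 0.707, 0.008, 0.007]
ft_force: [30.2, 4.7, -38.3]
grip_width: 0.0096
grasp_force: 58.5
```

Request:
apply_moves(
  steps=[
    [[0,0.06,0],[0,0,0],0.1],
    [[0,0,0],[0,0,0],0.3],
    [[0,0,0],[0,0,0],0.4],
    [[0,0,0],[0,0,0],0.4],
    [[0,0,-0.12],[0,0,0],0.4],
    [[0,0,-0.15],[0,0,0],0.4],
    [[0,0,-0.15],[0,0,0],0.4],
    [[0,0,-0.18],[0,0,0],0.65],
  ],
)

```text
clock: 26.65
eef_pos: [0.4379, -0.0326, 0.1899]
tool_rot: [0.707, 0.707, -0.001, -0.001]
ft_force: [1.9, 0.4, -0.2]
grip_width: 0.045
grasp_force: 0.0
```

Request:
apply_moves(
  steps=[
    [[-0.1,0.1,0],[0,0,0],0.65],
    [[-0.15,0.15,0],[0,0,0],0.65],
    [[-0.1,0.15,0],[0,0,0],0.65],
    [[0,0.1,0],[0,0,0],0.65],
    [[0,0,0],[0,0,0],0.65],
    [[0,0,0],[0,0,0],0.65],
    [[0,0,0],[0,0,0],0.65],
    [[0,0,0],[0,0,0],0.65],
  ],
)

```text
clock: 27.32
eef_pos: [0.538, -0.1013, 0.1894]
tool_rot: [0.707, 0.707, -0.0, -0.0]
ft_force: [0.2, -0.1, -0.1]
grip_width: 0.0557
grasp_force: 0.0
```

```bash
python3 - <<'E'
from h import *
delta(.558,-.0758,.053)
find("wrist",.017,"w7.png")
E
```

```text
t 27.3 tcp [ 0.538  -0.1013  0.1894] F [ 0.2 -0.1 -0.1] w 0.0557 gf 0.0 tooly [ 1.     0.    -0.001] z [-0.001 -0.    -1.   ] frac [0.128 0.101 0.682]
px [202  35  20  13 180] mid [0.4514 0.0211 0.0616] size [0.01  0.007 0.013] rgb [133. 126. 130.]
px [330  45  32  35 869] mid [0.5565 0.0058 0.0605] size [0.022 0.022 0.004] rgb [210. 167. 119.]
px [333 150  29  30 663] mid [ 0.5602 -0.0765  0.0603] size [0.022 0.022 0.004] rgb [213. 170. 120.]
px [218 173  17  13 130] mid [ 0.4537 -0.0899  0.0615] size [0.01  0.007 0.013] rgb [147. 140. 145.]
px [456 226  10   7  43] mid [ 0.668  -0.1364  0.0621] size [0.008 0.001 0.012] rgb [34. 54. 46.]
px [447 354  20  28 275] mid [ 0.6813 -0.2949  0.0619] size [0.011 0.026 0.013] rgb [136. 133. 124.]
```

View pics/w7.png

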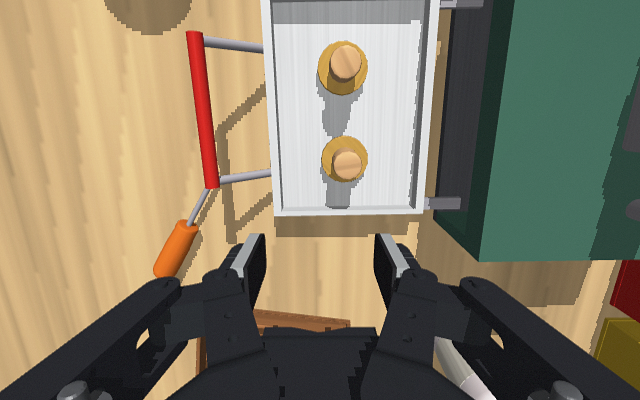

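Wrist view: both knobs upright in the tray, at (345,65) and (346,163). Picking the nearer one at (0.560,-0.0765).

Request:
apply_moves(
  steps=[
    [[0.06,0.06,0],[0,0,0],0.65],
    [[0.064,0.05,0.08],[0,0,0],0.65],
    [[0,0,0.13],[0,0,0],0.65],
    [[0,0,0.14],[0,0,0],0.65],
    [[0,0,0.14],[0,0,0],0.65],
    [[0,0,0.12],[0,0,0],0.65],
    [[0,0,0.07],[0,0,0],0.65],
    [[0,0,0],[0,0,0],0.65],
  ],
)

```text
clock: 28.03
eef_pos: [0.5577, -0.076, 0.0499]
tool_rot: [0.707, 0.707, -0.002, -0.003]
ft_force: [-0.5, -0.2, -0.6]
grip_width: 0.0553
grasp_force: 0.0
```

Request:
apply_moves(
  steps=[
    [[0,0,0],[0,0,0],0],
    [[0,0,0],[0,0,0],0],
    [[0,0,0],[0,0,0],0],
    [[0,0,0],[0,0,0],0],
    [[0,0,0],[0,0,0],0],
    [[0,0,0],[0,0,0],0],
    [[0,0,0],[0,0,0],0],
    [[0,0,0],[0,0,0],0],
  ],
)

```text
clock: 28.7
eef_pos: [0.5628, -0.0769, 0.0554]
tool_rot: [0.707, 0.707, 0.001, 0.001]
ft_force: [-1.0, 0.4, 7.2]
grip_width: 0.0241
grasp_force: 59.6
```

```bash
python3 - <<'E'
from h import *
delta(.47,-.40,.2)
E
```

```text
t 28.7 tcp [ 0.5628 -0.0769  0.0554] F [-1.   0.4  7.2] w 0.0241 gf 59.6 tooly [1.    0.    0.004] z [ 0.004 -0.    -1.   ] frac [-1.616 -0.461 -0.724]
```

Request:
apply_moves(
  steps=[
    [[0,0,-0.1],[0,0,0],0],
    [[0,0,-0.18],[0,0,0],0],
    [[-0.05,-0.02,-0.18],[0,0,0],0],
    [[-0.14,-0.05,-0.15],[0,0,0],0],
    [[-0.17,-0.06,-0.1],[0,0,0],0],
    [[-0.17,-0.06,0],[0,0,0],0],
    [[-0.17,-0.06,0],[0,0,0],0],
    [[-0.17,-0.06,0],[0,0,0],0],
  ],
)

```text
clock: 29.37
eef_pos: [0.4991, -0.2519, 0.196]
tool_rot: [0.707, 0.707, 0.0, 0.001]
ft_force: [0.7, 0.3, -1.7]
grip_width: 0.0239
grasp_force: 59.3
```

Request:
apply_moves(
  steps=[
    [[-0.17,-0.06,0],[0,0,0],0],
    [[-0.17,-0.06,0],[0,0,0],0],
    [[-0.17,-0.03,0],[0,0,0],0],
    [[-0.17,0,0],[0,0,0],0],
    [[0,0,0],[0,0,0],0],
    [[0,0,0],[0,0,0],0],
    [[0,0,0],[0,0,0],0],
    [[0,0,0],[0,0,0],0],
  ],
)

```text
clock: 30.03
eef_pos: [0.4696, -0.3853, 0.1948]
tool_rot: [0.707, 0.707, 0.0, -0.0]
ft_force: [-0.9, 0.8, -1.9]
grip_width: 0.0238
grasp_force: 59.4
```

```bash
python3 - <<'E'
from h import *
delta(.469,-.402,.045)
p,d,W=cloud("wrist"); save("w8.png",p)
m=(d>0)&(abs(W[...,2]-.028)<.004)&(W[...,1]<-.2)&(W[...,0]<.62)&(W[...,0]>.33)
q=W[m]; r=cv2.minAreaRect((q[:,:2]*1000).astype(np.float32)); print(r,cv2.boxPoints(r).round().tolist())
E
```

```text
t 30.0 tcp [ 0.4696 -0.3853  0.1948] F [-0.9  0.8 -1.9] w 0.0238 gf 59.4 tooly [ 1.     0.001 -0.   ] z [-0.     0.001 -1.   ] frac [-0.084 -0.003  0.749]
((458.7498779296875, -445.9870300292969), (357.92803955078125, 183.324951171875), 80.85857391357422) [[340.0, -608.0], [521.0, -637.0], [578.0, -284.0], [397.0, -255.0]]
```

View pics/w8.png

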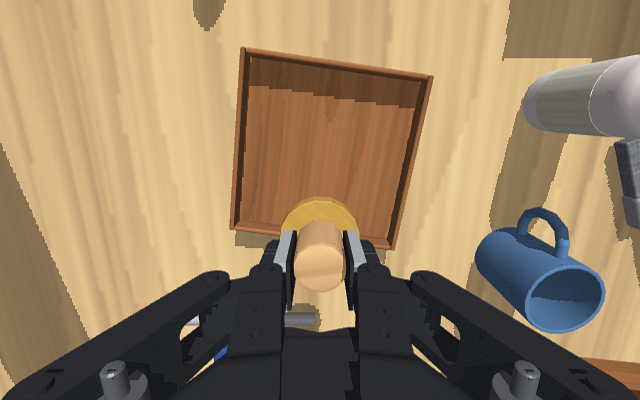

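The box's near edge agrees with the scene measurement (corners (0.397,-0.255) and (0.578,-0.284)). Placing the first knob at (0.469,-0.402).

Request:
apply_moves(
  steps=[
    [[-0.084,0,0.05],[0,0,0],0],
    [[0,0,0.12],[0,0,0],0],
    [[0,0,0.14],[0,0,0],0],
    [[0,0,0.14],[0,0,0],0],
    [[0,0,0.14],[0,0,0],0],
    [[0,0,0.1],[0,0,0],0],
    [[0,0,0.06],[0,0,0],0],
    [[0,0,0],[0,0,0],0],
  ],
)

```text
clock: 30.75
eef_pos: [0.4692, -0.4011, 0.0439]
tool_rot: [0.706, 0.708, -0.0, -0.001]
ft_force: [0.4, 0.5, -1.0]
grip_width: 0.0241
grasp_force: 61.1
```

Request:
apply_moves(
  steps=[
    [[0,0,0.004],[0,0,0],0],
    [[0,0,0],[0,0,0],0],
    [[0,0,0],[0,0,0],0],
    [[0,0,0],[0,0,0],0],
    [[0,0,0],[0,0,0],0],
    [[0,0,0],[0,0,0],0],
    [[0,0,0],[0,0,0],0],
    [[0,0,0],[0,0,0],0],
  ],
)

```text
clock: 31.42
eef_pos: [0.4695, -0.4033, 0.0441]
tool_rot: [0.707, 0.707, -0.0, 0.0]
ft_force: [-0.5, -0.2, -1.5]
grip_width: 0.0237
grasp_force: 61.1
```

Releasing, rising and heading to the second knob at (0.5565,0.006).

Request:
apply_moves(
  steps=[
    [[0,0,0],[0,0,0],0.3],
    [[0,0,0],[0,0,0],0.55],
    [[0,0,0],[0,0,0],0.65],
    [[0,0,0],[0,0,0],0.65],
    [[0,0,-0.1],[0,0,0],0.65],
    [[0,0,-0.18],[0,0,0],0.65],
    [[0,0,-0.18],[0,0,0],0.65],
    [[0.05,0,-0.18],[0,0,0],0.65],
  ],
)

```text
clock: 32.08
eef_pos: [0.4692, -0.3943, 0.1732]
tool_rot: [0.708, 0.707, -0.0, 0.0]
ft_force: [1.3, -1.4, 0.1]
grip_width: 0.0556
grasp_force: 0.0
```

Request:
apply_moves(
  steps=[
    [[0.15,0.03,-0.1],[0,0,0],0.65],
    [[0.18,0.06,0],[0,0,0],0.65],
    [[0.18,0.06,0],[0,0,0],0.65],
    [[0.18,0.06,0],[0,0,0],0.65],
    [[0.18,0.06,0],[0,0,0],0.65],
    [[0.18,0.06,0],[0,0,0],0.65],
    [[0.18,0.05,0],[0,0,0],0.65],
    [[0.18,0.05,0],[0,0,0],0.65],
  ],
)

```text
clock: 32.75
eef_pos: [0.556, -0.1095, 0.1925]
tool_rot: [0.707, 0.707, 0.0, 0.0]
ft_force: [0.5, 0.4, -0.1]
grip_width: 0.0554
grasp_force: 0.0
```

Request:
apply_moves(
  steps=[
    [[0.18,0,0],[0,0,0],0.65],
    [[0.1,0,0],[0,0,0],0.65],
    [[0,0,0],[0,0,0],0.65],
    [[0,0,0],[0,0,0],0.65],
    [[0,0,0],[0,0,0],0.65],
    [[0,0,0],[0,0,0],0.65],
    [[0,0,0],[0,0,0],0.65],
    [[0,0,0],[0,0,0],0.65],
  ],
)

```text
clock: 33.42
eef_pos: [0.5555, -0.0565, 0.1921]
tool_rot: [0.708, 0.706, -0.0, 0.0]
ft_force: [0.3, 0.6, -0.1]
grip_width: 0.0553
grasp_force: 0.0
```

```bash
python3 - <<'E'
from h import *
delta(.558,.006,.053)
find("wrist",.017,"w9.png")
print("box"); find("scene",.005,"s9.png")
E
```

```text
t 33.4 tcp [ 0.5555 -0.0565  0.1921] F [ 0.3  0.6 -0.1] w 0.0553 gf 0.0 tooly [ 1.    -0.002  0.   ] z [ 0. -0. -1.] frac [0.312 0.012 0.695]
px [187  96  20  15 170] mid [0.4517 0.0209 0.0619] size [0.011 0.009 0.013] rgb [141. 130. 134.]
px [309 104  30  31 714] mid [0.5571 0.0062 0.0608] size [0.022 0.022 0.003] rgb [214. 170. 120.]
px [203 211  19  20 139] mid [ 0.4536 -0.0848  0.062 ] size [0.01  0.017 0.014] rgb [147. 135. 139.]
px [432 267   7   9  42] mid [ 0.6674 -0.1363  0.0616] size [0.007 0.001 0.012] rgb [34. 54. 46.]
px [628 332  12  39 275] mid [ 0.8963 -0.2368  0.058 ] size [0.01  0.04  0.006] rgb [125.  25.  21.]
px [449 378  33  20 217] mid [ 0.7151 -0.2795  0.0618] size [0.028 0.011 0.013] rgb [202. 197. 183.]
px [628 380  12   9  62] mid [ 0.9049 -0.2801  0.058 ] size [0.011 0.004 0.005] rgb [210. 175.  47.]
box
px [118 186  26  10 100] mid [ 0.7047 -0.4646  0.0499] size [0.042 0.043 0.013] rgb [ 58.  81. 109.]
px [165 203  24  14  97] mid [ 0.716  -0.2951  0.0499] size [0.043 0.04  0.013] rgb [171. 163. 151.]
px [369 216   9   7  40] mid [0.5329 0.1957 0.0447] size [0.018 0.019 0.003] rgb [ 32. 130. 128.]
px [502 226   9   7  41] mid [0.4281 0.526  0.0454] size [0.02  0.019 0.004] rgb [58. 27. 74.]
px [460 287  12  10  68] mid [0.6679 0.4526 0.0451] size [0.02  0.02  0.004] rgb [19. 79. 78.]
```

Request:
apply_moves(
  steps=[
    [[0.15,0.01,0],[0,0,0],0.65],
    [[0.162,0,0.08],[0,0,0],0.65],
    [[0,0,0.13],[0,0,0],0.65],
    [[0,0,0.14],[0,0,0],0.65],
    [[0,0,0.14],[0,0,0],0.65],
    [[0,0,0.12],[0,0,0],0.65],
    [[0,0,0.08],[0,0,0],0.65],
    [[0,0,0],[0,0,0],0.65],
  ],
)

```text
clock: 34.18
eef_pos: [0.5543, 0.0068, 0.0501]
tool_rot: [0.707, 0.707, -0.003, -0.003]
ft_force: [0.1, -0.0, -0.1]
grip_width: 0.0557
grasp_force: 0.0
```

Request:
apply_moves(
  steps=[
    [[0,0,0],[0,0,0],0],
    [[0,0,0],[0,0,0],0],
    [[0,0,0],[0,0,0],0],
    [[0,0,0],[0,0,0],0],
    [[0,0,0],[0,0,0],0],
    [[0,0,0],[0,0,0],0],
    [[0,0,0],[0,0,0],0],
    [[0,0,0],[0,0,0],0],
  ],
)

```text
clock: 34.85
eef_pos: [0.5591, 0.007, 0.0559]
tool_rot: [0.707, 0.707, 0.001, 0.001]
ft_force: [0.4, -0.0, 5.7]
grip_width: 0.0238
grasp_force: 59.7
```

```bash
python3 - <<'E'
from h import *
delta(.481,-.318,.2)
p=cv2.imread("pics/s9.png"); cv2.imwrite("pics/s9c.png",cv2.resize(p[125:215,160:345],None,fx=4,fy=4,interpolation=cv2.INTER_CUBIC))
E
```

```text
t 34.9 tcp [0.5591 0.007  0.0559] F [ 0.4 -0.   5.7] w 0.0238 gf 59.7 tooly [ 1.    -0.     0.004] z [ 0.004 -0.    -1.   ] frac [-1.625 -0.387 -0.721]
```

View pics/s9c.png

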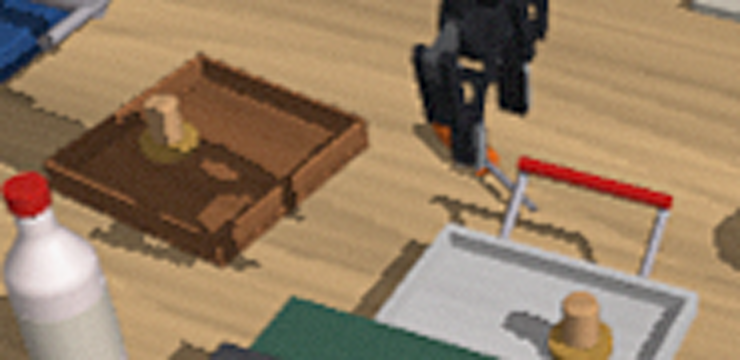

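The scene crop shows the first knob upright in the box at (170,130), and the second still in the tray at (580,320), now gripped. Carrying it over.

Request:
apply_moves(
  steps=[
    [[0,0,-0.1],[0,0,0],0],
    [[0,0,-0.18],[0,0,0],0],
    [[-0.05,0,-0.18],[0,0,0],0],
    [[-0.14,-0.03,-0.15],[0,0,0],0],
    [[-0.18,-0.06,-0.1],[0,0,0],0],
    [[-0.18,-0.06,0],[0,0,0],0],
    [[-0.18,-0.06,0],[0,0,0],0],
    [[-0.18,-0.06,0],[0,0,0],0],
  ],
)

```text
clock: 35.52
eef_pos: [0.5031, -0.175, 0.1961]
tool_rot: [0.707, 0.707, 0.0, 0.0]
ft_force: [0.7, -0.2, -1.8]
grip_width: 0.024
grasp_force: 59.5
```

Request:
apply_moves(
  steps=[
    [[-0.18,-0.06,0],[0,0,0],0],
    [[-0.18,-0.05,0],[0,0,0],0],
    [[-0.18,0,0],[0,0,0],0],
    [[-0.1,0,0],[0,0,0],0],
    [[-0.05,0,0],[0,0,0],0],
    [[0,0,0],[0,0,0],0],
    [[0,0,0],[0,0,0],0],
    [[0,0,0],[0,0,0],0],
  ],
)

```text
clock: 36.18
eef_pos: [0.4819, -0.3102, 0.1952]
tool_rot: [0.707, 0.708, 0.0, -0.001]
ft_force: [0.2, 0.6, -1.2]
grip_width: 0.0239
grasp_force: 59.5
```

```bash
python3 - <<'E'
from h import *
delta(.481,-.318,.045)
find("scene",.005,None); p,d,W=cloud("side"); m=(d>0)&(W[...,2]>.043)&(W[...,2]<.055)&(abs(W[...,0]-.475)<.08)&(abs(W[...,1]+.38)<.07); q=W[m]; print(len(q),np.percentile(q,[3,50,97],axis=0).round(3) if len(q) else "")
E
```

```text
t 36.2 tcp [ 0.4819 -0.3102  0.1952] F [ 0.2  0.6 -1.2] w 0.0239 gf 59.5 tooly [ 1.     0.002 -0.001] z [-0.001  0.001 -1.   ] frac [-0.04  -0.004  0.751]
px [196 149   8   7  40] mid [ 0.472  -0.4023  0.0476] size [0.023 0.023 0.008] rgb [174. 134.  94.]
px [120 176  16   6  42] mid [ 0.6747 -0.5033  0.0514] size [0.03  0.018 0.011] rgb [ 68.  96. 130.]
px [166 203  23  14  90] mid [ 0.7158 -0.294   0.05  ] size [0.044 0.039 0.013] rgb [170. 162. 151.]
px [369 216  10   7  41] mid [0.5328 0.1967 0.045 ] size [0.021 0.021 0.003] rgb [ 28. 128. 126.]
px [502 226  10   7  42] mid [0.4284 0.5276 0.0446] size [0.023 0.021 0.003] rgb [57. 26. 74.]
px [461 287  11   9  68] mid [0.6671 0.4537 0.0451] size [0.019 0.02  0.004] rgb [18. 79. 77.]
160 [[ 0.455 -0.417  0.044]
 [ 0.467 -0.408  0.05 ]
 [ 0.478 -0.395  0.053]]
```

Request:
apply_moves(
  steps=[
    [[-0.04,0,0.05],[0,0,0],0],
    [[0,0,0.12],[0,0,0],0],
    [[0,0,0.14],[0,0,0],0],
    [[0,0,0.14],[0,0,0],0],
    [[0,0,0.14],[0,0,0],0],
    [[0,0,0.1],[0,0,0],0],
    [[0,0,0.06],[0,0,0],0],
    [[0,0,0.004],[0,0,0],0],
  ],
)

```text
clock: 36.95
eef_pos: [0.4811, -0.3187, 0.0433]
tool_rot: [0.707, 0.708, -0.0, -0.001]
ft_force: [-0.4, -0.7, -1.4]
grip_width: 0.0239
grasp_force: 62.2
```

Request:
apply_moves(
  steps=[
    [[0,0,0],[0,0,0],0],
    [[0,0,0],[0,0,0],0],
    [[0,0,0],[0,0,0],0.3],
    [[0,0,0],[0,0,0],0.55],
    [[0,0,0],[0,0,0],0.65],
    [[0,0,0],[0,0,0],0.65],
    [[0,0,-0.1],[0,0,0],0.65],
    [[0,0,-0.18],[0,0,0],0.65],
  ],
)

```text
clock: 37.62
eef_pos: [0.4789, -0.3178, 0.0971]
tool_rot: [0.707, 0.707, -0.001, -0.005]
ft_force: [-0.3, 0.2, 0.4]
grip_width: 0.0554
grasp_force: 0.0
```

Request:
apply_moves(
  steps=[
    [[0,0,-0.18],[0,0,0],0.65],
    [[0.1,0,-0.18],[0,0,0],0.4],
    [[0.17,0,-0.1],[0,0,0],0.4],
    [[0.18,-0.03,0],[0,0,0],0.4],
    [[0.18,-0.04,0],[0,0,0],0.4],
    [[0.18,-0.04,0],[0,0,0],0.4],
    [[0.18,-0.04,0],[0,0,0],0.4],
    [[0.18,-0.03,0],[0,0,0],0.4],
  ],
)

```text
clock: 38.28
eef_pos: [0.4451, -0.0844, 0.1932]
tool_rot: [0.707, 0.707, 0.0, 0.0]
ft_force: [1.3, -0.5, -0.1]
grip_width: 0.0341
grasp_force: 0.0
```

Request:
apply_moves(
  steps=[
    [[0.15,-0.02,0],[0,0,0],0.4],
    [[0.07,0,0],[0,0,0],0.4],
    [[0,0,0],[0,0,0],0.4],
    [[0,0,0],[0,0,0],0.4],
    [[0,0,0],[0,0,0],0.4],
    [[0,0,0],[0,0,0],0.4],
    [[0,0,0],[0,0,0],0.4],
    [[0,0,0],[0,0,0],0.4],
  ],
)

```text
clock: 38.95
eef_pos: [0.442, -0.0427, 0.1926]
tool_rot: [0.708, 0.706, -0.0, -0.0]
ft_force: [0.3, -1.1, -0.1]
grip_width: 0.0344
grasp_force: 0.0
```

```bash
python3 - <<'E'
from h import *
delta(.441,-.033,.068)
p,d,W=cloud("scene"); save("s10.png",cv2.resize(p[125:215,160:345],None,fx=4,fy=4,interpolation=cv2.INTER_CUBIC))
p,d,W=cloud("wrist")
hsv=cv2.cvtColor(p,cv2.COLOR_RGB2HSV)
m=(hsv[...,1]>170)&((hsv[...,0]<6)|(hsv[...,0]>174))&(d>0)&(abs(W[...,2]-.071)<.008)
q=W[m]; print(len(q),np.percentile(q,[2,50,98],axis=0).round(3))
E
```

```text
t 39.0 tcp [ 0.442  -0.0427  0.1926] F [ 0.3 -1.1 -0.1] w 0.0344 gf 0.0 tooly [ 1.    -0.002 -0.   ] z [-0. -0. -1.] frac [ 0.049 -0.005  0.623]
1807 [[ 0.437 -0.091  0.07 ]
 [ 0.443 -0.029  0.073]
 [ 0.449  0.023  0.075]]
```

View pics/s10.png

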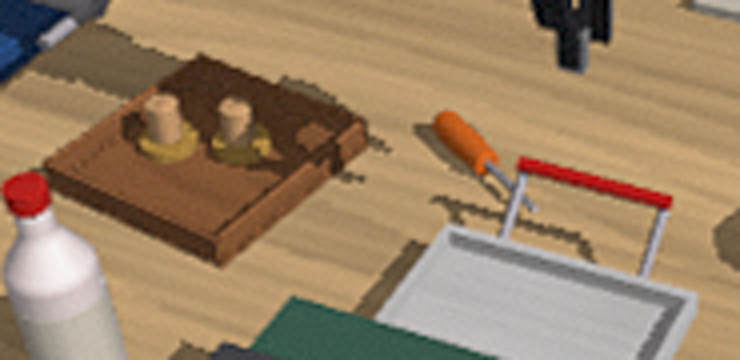

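Both knobs stand upright side by side in the box, at crop (165,130) and (238,130), and the tray is empty. Pushing the tray home.

Request:
apply_moves(
  steps=[
    [[0.05,0,0.13],[0,0,0],0.4],
    [[0,0,0.14],[0,0,0],0.4],
    [[0,0,0.14],[0,0,0],0.4],
    [[0,0,0.11],[0,0,0],0.4],
    [[0,0,0.07],[0,0,0],0.4],
    [[0,0,0.02],[0,0,0],0.4],
    [[0,0,0],[0,0,0],0.15],
    [[0,0,0],[0,0,0],0],
  ],
)

```text
clock: 39.72
eef_pos: [0.4428, -0.032, 0.0713]
tool_rot: [0.707, 0.707, 0.0, 0.0]
ft_force: [-5.3, -0.4, -1.1]
grip_width: 0.0107
grasp_force: 21.8
```

Request:
apply_moves(
  steps=[
    [[0,0,0],[0,0,0],0],
    [[0,0,0],[0,0,0],0],
    [[0,0,0],[0,0,0],0],
    [[0,0.03,0],[0,0,0],0],
    [[0.001,0.06,0],[0,0,0],0],
    [[0.001,0.08,0],[0,0,0],0],
    [[0.001,0.08,0],[0,0,0],0],
    [[0.001,0.08,0],[0,0,0],0],
  ],
)

```text
clock: 40.38
eef_pos: [0.5081, -0.0308, 0.0713]
tool_rot: [0.707, 0.707, -0.0, -0.0]
ft_force: [-2.5, -0.1, 2.1]
grip_width: 0.0095
grasp_force: 59.4
```

Request:
apply_moves(
  steps=[
    [[0.001,0.08,0],[0,0,0],0],
    [[0.002,0.08,0],[0,0,0],0],
    [[0.001,0.08,0],[0,0,0],0],
    [[0.001,0.08,0],[0,0,0],0],
    [[0.001,0.08,0],[0,0,0],0],
    [[0.001,0.06,0],[0,0,0],0],
    [[0,0.04,0],[0,0,0],0],
    [[0,0.03,0],[0,0,0],0],
  ],
)

```text
clock: 41.05
eef_pos: [0.6106, -0.0289, 0.0712]
tool_rot: [0.707, 0.707, -0.003, -0.003]
ft_force: [-24.1, 2.1, 20.7]
grip_width: 0.0094
grasp_force: 61.9
```

Request:
apply_moves(
  steps=[
    [[0,0.02,0],[0,0,0],0],
    [[0,0.01,0],[0,0,0],0],
    [[0,0.01,0],[0,0,0],0],
    [[0,0,0],[0,0,0],0],
    [[0,0,0],[0,0,0],0],
    [[0,0,0],[0,0,0],0],
    [[0,0,0],[0,0,0],0],
    [[0,0,0],[0,0,0],0],
  ],
)

```text
clock: 41.72
eef_pos: [0.6107, -0.0289, 0.0712]
tool_rot: [0.707, 0.707, -0.007, -0.008]
ft_force: [-27.4, 1.7, 23.7]
grip_width: 0.0095
grasp_force: 62.0
```

Request:
apply_moves(
  steps=[
    [[0,-0.03,0],[0,0,0],0],
    [[0,0,0],[0,0,0],0.3],
    [[0,0,0],[0,0,0],0.35],
    [[0,0,0],[0,0,0],0.35],
    [[0,0,-0.1],[0,0,0],0.35],
    [[0,0,-0.15],[0,0,0],0.35],
    [[0,0,-0.15],[0,0,0],0.35],
    [[0,0,-0.15],[0,0,0],0.35],
  ],
)

```text
clock: 42.38
eef_pos: [0.6166, -0.0296, 0.1819]
tool_rot: [0.707, 0.707, 0.0, 0.0]
ft_force: [-0.1, 0.4, 0.3]
grip_width: 0.0301
grasp_force: 0.0
```

Request:
apply_moves(
  steps=[
    [[0,-0.1,-0.1],[0,0,0],0.35],
    [[0,-0.1,0],[0,0,0],0.35],
    [[0,0,0],[0,0,0],0.35],
    [[0,0,0],[0,0,0],0.35],
    [[0,0,0],[0,0,0],0.35],
    [[0,0,0],[0,0,0],0.35],
    [[0,0,0],[0,0,0],0.35],
    [[0,0,0],[0,0,0],0.35],
  ],
)

```text
clock: 43.05
eef_pos: [0.5763, -0.0296, 0.2]
tool_rot: [0.707, 0.707, -0.0, -0.0]
ft_force: [-0.1, 0.1, 1.0]
grip_width: 0.0298
grasp_force: 0.0
```

```bash
python3 - <<'E'
from h import *
delta(.441,-.033,.068)
p,d,W=cloud("wrist")
hsv=cv2.cvtColor(p,cv2.COLOR_RGB2HSV)
m=(hsv[...,1]>170)&((hsv[...,0]<6)|(hsv[...,0]>174))&(d>0)&(abs(W[...,2]-.071)<.008)
q=W[m]; print(len(q),np.percentile(q,[2,50,98],axis=0).round(3))
p,d,W=cloud("scene"); save("s11.png",p)
E
```

```text
t 43.0 tcp [ 0.5763 -0.0296  0.2   ] F [-0.1  0.1  1. ] w 0.0298 gf 0.0 tooly [ 1.     0.    -0.001] z [-0.001  0.    -1.   ] frac [-0.017 -0.676  0.661]
1368 [[ 0.603 -0.062  0.07 ]
 [ 0.608 -0.015  0.073]
 [ 0.614  0.027  0.075]]
```

View pics/s11.png

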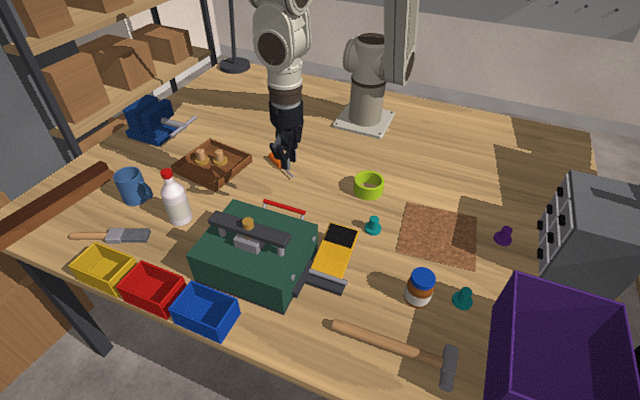

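The tray is home (bar at 0.608), both knobs stand in the box at (202,157) and (220,155), the pedal is up and the arm is clear. Handing in.

```bash
python3 -c "
from workcell import bot
print(bot.job_done())"
```

```text
the job is handed in; nothing more can be done
None
```

I pressed both knobs (only two were there) and stood them upright in the wooden box, pushed the empty tray home, and handed the job in at about 43 s; no verdict came back.

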